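Raise a pour-over stand's holder to the mug ring and lock it

TASK

The dripper holder of the pour-over coffee stand is clamped too low for the mug. Take the lever by its upright knob, swing it right open (from then on only your grip carries the holder, so do not let it drop), slide the holder up the post until the top edge of its collar is level with the lower of the two dark rings, and, holding it at that height, swing the lever fully shut again. Do not drag the holder along while it is clamped, leave the mug and the coffee jar alone, and finish still gripping the knob: the program ends while holding, with the lever shut and the holder at the ring.

Things in the scene. Friction and masses are not known exactly. Their poses are not given: they have to be found in the camera images.
- stand: Pour-over coffee stand, fixed to the worktop: wooden base 130 x 225 x 18 mm, square steel post 16 mm wide rising to 281 mm, two dark rings 4 mm tall round it. Origin: on the worktop, on the post's axis. z up; y runs from the post to under the dripper (base y -38 to +188, x -65 to +65 mm); -x is the side with the lever's pin, roughly facing the robot.
- mug_mark (a point): Middle of the lower dark ring, on the post's axis, 184 mm above the worktop. (The upper ring, not wanted, is 50 mm higher.)
- collar_edge (a point): Middle of the top edge of the holder's aluminium collar (44 x 44 x 36 mm), on the post's axis. The collar carries, on the stand's +y side, an arm with a white dripper cone (112 mm across, centre 112 mm from the post, rim 20 mm above this edge). At the start the edge is 20 to 80 mm below the lower ring.
- holder (a joint): Height of the holder along the post in m, growing upward: 0 lowest stop, 0.090 collar's top edge on the lower ring, 0.158 top stop. Holder, lever and knob weigh about 0.45 kg and run freely (1 N of friction): unclamped and let go, they fall.
- cam_lever (a joint): Angle of the cam lever about its upright pin in rad: 0 shut (at its stop, pointing to the stand's -y), growing clockwise seen from above to 1.4 fully open (at its stop, pointing almost to the stand's -x). Above about 1.0 the holder is free; below, the cam clamps it to the post, harder the further it shuts. The lever stays where it is left; it needs up to 3 N at the knob.
- cam_pin (a point): Point on the axis of the lever's upright pin, 12 mm below the collar's top edge; the pin stands 28 mm in front of the post's axis (stand's -x) and rides up and down with the holder.
- lever_knob: Black upright cylindrical knob on the end of the lever, 22 mm across, 45 mm tall, fixed to it; its axis circles the pin at a radius of 95 mm. Origin: middle of the knob's underside, on top of the steel lever arm (10 mm wide, 12 mm tall, running level to the pin). z up. The underside is level with cam_pin.
- mug: Empty white mug with one handle, 82 mm across and 94 mm tall, standing beside the stand; loose bystander. Origin at the middle of its underside.
- coffee_jar: Tall storage jar of ground coffee, 92 mm across and 167 mm tall, grey lid; loose bystander. Origin at the middle of its underside.

How it is judged (in metres and radians):
On the way, in this order (a step that is already met when the one before it is completed fails the run):
1. the lever is swung open (beyond 1.05 rad) by the gripped knob (value of joint cam_lever above 1.05 rad and contact force between the fingers and lever_knob above 1 N), for 0.1 s.
2. the collar's top edge is brought level with the lower ring (within 4 mm) with the lever open (beyond 1.0 rad) (z of collar_edge in the frame of mug_mark between -0.004 and 0.004 m and value of joint cam_lever above 1 rad and contact force between the fingers and lever_knob above 1 N), for 0.2 s.
At the end, for the whole second after the job is handed in: The lever is shut (within 0.06 rad of its stop), the collar's top edge is level with the middle of the lower ring within 4 mm and at rest, the fingers still grip the knob (over 1 N), and mug and coffee jar are within 20 mm of where they stood (value of joint cam_lever below 0.06 rad and z of collar_edge in the frame of mug_mark between -0.004 and 0.004 m and contact force between the fingers and lever_knob above 1 N and velocity of joint holder between -0.01 and 0.01 m/s and distance of each of mug, coffee_jar from where it was at the start of the episode below 0.02 m); the arm keeps its last pose, push and grip.
It fails at once if the holder drops (runs down faster than 0.3 m/s) (velocity of joint holder below -0.3 m/s).
It fails at once if the holder is dragged along the post while clamped (lever below 0.5 rad, more than 10 mm from where it started and more than 8 mm off the lower ring) (value of joint cam_lever below 0.5 rad and distance of collar_edge from where it was at the start of the episode above 0.01 m and not (z of collar_edge in the frame of mug_mark between -0.008 and 0.008 m)).
It fails at once if the mug is pushed away by more than 20 mm (distance of mug from where it was at the start of the episode above 0.02 m).
It fails at once if the coffee jar is pushed away by more than 20 mm (distance of coffee_jar from where it was at the start of the episode above 0.02 m).
It also fails if it takes over 45 s, if anything falls off the work surface, if the arm or the gripper's body presses on something with over 40 N, if the wrist force passes 120 N, or if a joint passes its speed limit or range.

ROBOT

A 7-joint arm with a two-finger parallel gripper is mounted at the origin on the work surface; the furniture and walls round the work are solid. World frame = base frame: x ahead of the robot, y to its left, z up, the work surface at z = 0. Lengths are in m, angles in degrees, forces in N, time in s.
With the tool pointing down it reaches from about 0.4 to 0.85 m from the base axis. Payload 4.5 kg.
Tool frame: the origin (TCP) lies at the very end of the fingers, on their centre line; the grasp point (between the pads) lies 19 mm behind it; z points along the fingers, y is the direction in which the jaws open and shut (so a half turn about z gives the same grasp; the last joint's range is limited). The gripper opens to 85 mm and grips with 20 to 120 N. Pads are 22 mm wide; open, the fingers measure 114 mm over their backs; the gripper's body (76 mm by 85 mm) begins 54 mm behind the grasp point. The pads swing forward as they close: fully open they stand 13 mm farther back than shut.
Start: joints at [74.874, 39.483, -11.15, 89.685, 9.013, 51.709, -12.324], TCP at [0.183, -0.598, 0.206] pointing down, gripper open.
Joint ranges: [-172.22, 172.22], [-26.19, 119.32], [-84.43, 86.54], [7.71, 146.69], [-57.33, 237.33], [2.42, 119.75], [-152.13, 152.13]. Speed limits (degrees/s): [147.25, 147.25, 180, 180, 180, 180, 180].

INTERFACE

Orientations are given as [roll, pitch, yaw] about the fixed x, y, z axes, in that order (R = Rz(yaw) Ry(pitch) Rx(roll)).
In Python, from cell import r gives the robot as it stands. The module is installed in compiled form; this text tells all that it offers.
- The arm moves only by the shell command python3 -m creep 'ROWS' [FORCE]. ROWS is JSON, a list of rows, each an object with "jaw": the gripper's target within -1 to 1 (shut at 1, half-way at 0, fully open at -1); "slide": the shift along the tool's x, y, z in m, a list of three; "rotation": the turn, a rotation vector about the tool's x, y, z in rad, a list of three. In form: [{"jaw": jaw, "slide": [tx, ty, tz], "rotation": [rx, ry, rz]}, ...]. A call has 1 to 12 rows; each row shifts and turns the pose as measured when the row begins, along the tool's axes as they then stand; what a row does not reach is not made up. A row lasts 1/8 s, in which the tool goes at most 62.5 mm and 10.7 degrees, less where a joint would pass 70% of its speed; a pose out of reach is approached as far as the arm can. A call is refused whole if a number of a shift passes 0.0625 or a number of a turn 0.188, either way. A call with a gripper value outside its range is refused whole. The fingers move at their own pace and stop on an object; FORCE is the grip in N (left out, the last holds). Time passes only in rows, so rows that do not move let the fingers close. It gives the time, the measured TCP pose, the force and the opening at its end, in the units of the state.
- r.get_state(): the state, without advancing time (a new reading comes with each control period).
- r.grab_frame(name): name is "scene" or "top" or "wrist"; returns a dict with "pixels" (420x560x3 uint8, red, green, blue), "fovy" (degrees; the focal length in pixels is half the picture's height over the tangent of half this angle, whatever the lens; pixels are square), "cx", "cy" (the principal point, pixels), "k1" (the pictures are not rectified: a ray, as slopes to the right and down, at radius r is drawn at 1 + k1 r^2 times it, then the intrinsics apply), "extrinsics" (4x4, takes a point from camera to world coordinates); the wrist camera has in their place "mount" (4x4, takes a point from camera to tool coordinates, whose origin is the TCP and whose axes are the flange's). Camera axes: x right, y down, z forward; pixel columns grow to the right and rows downward; lengths in m; the calibration is good to about 2 mm. A picture is of the moment at which its call begins: read the wrist's pose just before it. There is no depth.
- r.close_job(): hands the job in, once; it reports no verdict.
The state is a dict: "clock": time; "joint_pos": joint angles; "dq": joint speeds; "joint_efforts": joint torques, N m; "position": TCP position; "tool_rot": TCP orientation; "force": force on the tool from outside, world axes, zero at the start; "moment": the same for the moment, N m; "finger_gap": opening from 0.0 (shut) to 1.0 (fully open).
Only numpy, scipy, OpenCV 4.12 (cv2) and the standard library are available. Lean on these libraries where they do the work, as an engineer would, in place of code of your own. Each camera call takes 0.05 s, during which the arm holds its last target. There are 200 camera calls.

## Working session

There is one attempt and no reset: what is moved stays moved. The work goes in short steps, Python scripts to look and compute and a shell command to move; the robot and the scene stay as the last step left them, time stands still between calls to the robot, and variables do not carry over. Pictures are saved under pics/ and viewed, about 8 in all and at most 12, crops included, and the job is handed in when it is done.

```bash
mkdir -p pics
cat > h.py <<'E'
import numpy as np, cv2
from cell import r
from scipy.spatial.transform import Rotation as Ro
def snap(name,fn=None):
    s=r.get_state(); f=r.grab_frame(name)
    if fn: cv2.imwrite('pics/'+fn,f['pixels'][:,:,::-1])
    T=np.eye(4); T[:3,:3]=Ro.from_euler('xyz',s['tool_rot'],degrees=True).as_matrix(); T[:3,3]=s['position']
    E=np.array(f['extrinsics']) if 'extrinsics' in f else T@np.array(f['mount'])
    fl=f['pixels'].shape[0]/2/np.tan(np.radians(f['fovy'])/2)
    f.update(E=E,fl=fl,K=np.array([[fl,0,f['cx']],[0,fl,f['cy']],[0,0,1]]),s=s); return f
def ray(f,u,v):
    d=np.array([(u-f['cx'])/f['fl'],(v-f['cy'])/f['fl']]); p=d.copy()
    for _ in range(20): p=d/(1+f['k1']*(p@p))
    w=f['E'][:3,:3]@np.array([*p,1]); return f['E'][:3,3],w/w[2]*np.sign(w[2])*np.sign(w[2])
def plane(f,u,v,z):
    o,d=ray(f,u,v); return o+d*(z-o[2])/d[2]
def tri(l):
    A=0;b=0
    for f,u,v in l:
        o,d=ray(f,u,v); d=d/np.linalg.norm(d); P=np.eye(3)-np.outer(d,d); A=A+P; b=b+P@o
    return np.linalg.solve(A,b)
def proj(f,p):
    c=np.linalg.inv(f['E'])@np.array([*p,1]); q=c[:2]/c[2]; q=q*(1+f['k1']*(q@q)); return q*f['fl']+[f['cx'],f['cy']]
E
python3 - <<'E'
from h import *
a=snap('scene','s0.png');b=snap('top','t0.png')
for f in(a,b): print(f['E'].round(3).tolist(),f['fl'],f['k1'])
print(r.get_state())
E
```

```text
[[-0.803, -0.465, 0.373, 0.166], [-0.596, 0.622, -0.508, 0.596], [0.004, -0.63, -0.777, 0.797], [0.0, 0.0, 0.0, 1.0]] 410.0650072872962 -0.11861616413039498
[[-0.027, -0.994, 0.101, 0.397], [-1.0, 0.028, 0.011, 0.144], [-0.014, -0.101, -0.995, 0.987], [0.0, 0.0, 0.0, 1.0]] 388.27897116694544 0.014949271376855396
{'clock': 0.1, 'joint_pos': array([ 74.87438481,  39.52946668, -11.14525506,  89.73760602,
         9.01043492,  51.70901181, -12.32549641]), 'dq': array([-0.09740907, -0.09259576,  0.0482057 , -0.16659092,  0.05186807,
        0.02015643, -0.11758669]), 'joint_efforts': array([-3.93628274e-03, -5.40609455e+01, -1.27194475e+00, -1.58986437e+01,
        9.29617410e-03,  4.36402217e-03,  1.28708116e-06]), 'position': array([ 0.1831676 , -0.59691564,  0.20505852]), 'tool_rot': array([-1.79905604e+02,  4.92903085e-03,  1.70639493e+01]), 'force': array([-0.25323446, -0.15196914, -0.1585028 ]), 'moment': array([ 0.06267428,  0.01705793, -0.03553944]), 'finger_gap': 1.0006766665697464}
```

View pics/s0.png

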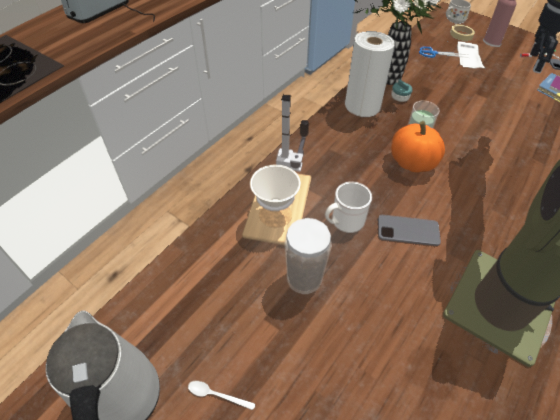

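View pics/t0.png

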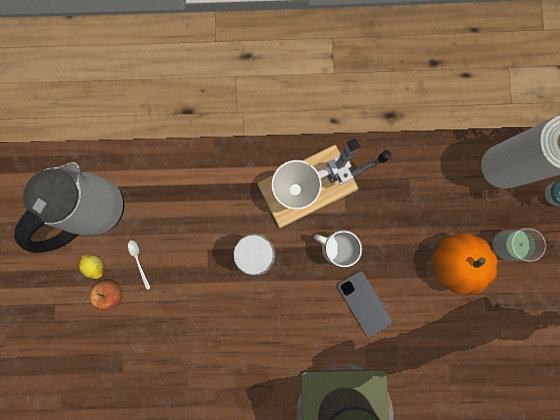

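Run:
```python
from h import *
a=cv2.imread('pics/s0.png');b=cv2.imread('pics/t0.png')
c=np.hstack([cv2.resize(a[85:245,235:335],None,fx=3.6,fy=3.6,interpolation=2),cv2.resize(b[130:275,250:350+50],None,fx=2.8,fy=2.8*576/406,interpolation=2)[:576]])
print(c.shape)
cv2.imwrite('pics/c0.png',c)
```

```text
(576, 780, 3)
```

View pics/c0.png

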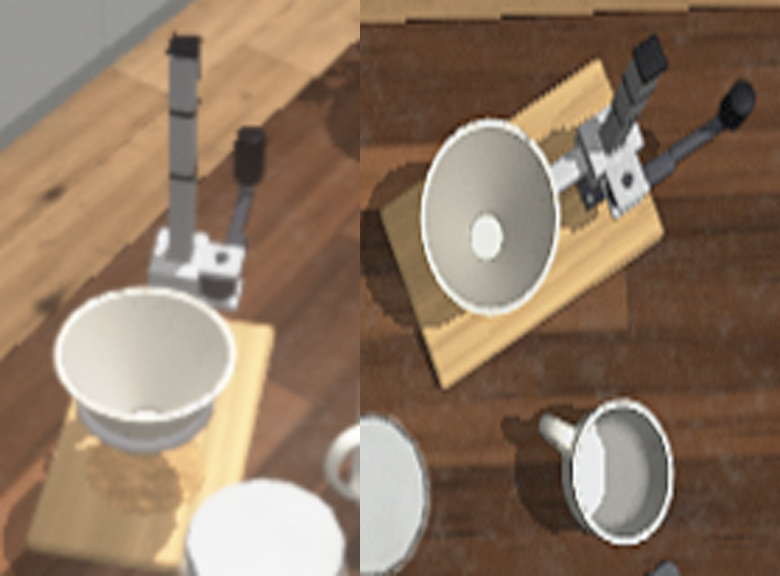

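Run:
```python
from h import *
a=snap('scene');b=snap('top')
print('posttop plane',plane(b,353.9,144.35,.281),plane(a,286.1,97.2,.281))
c=[plane(b,*p,.018)[:2] for p in((335.7,145.1),(358.2,188.4),(280.4,227.4),(257.9,183.4))]
print('base',c,[np.linalg.norm(c[i]-c[i-1]) for i in range(4)])
y=(c[2]+c[3]-c[0]-c[1]);y/=np.linalg.norm(y);x=c[0]-c[1]+c[3]-c[2];x/=np.linalg.norm(x)
print(y,x,np.degrees(np.arctan2(x[1],x[0])),'origin',sum(c)/4-y*.075)
k=tri([(a,304.4,121.9),(b,386.4,153.4)]);p=tri([(a,296.7,156.7),(b,345.7,175.3)])
print('knobtop',k,'pin',p,'r',np.linalg.norm((k-p)[:2]),np.degrees(np.arctan2(*(p-k)[1::-1])))
print('mug',plane(b,343.6,248.3,.094),'jar',plane(b,253,255,.167))
o,d=ray(a,285.6,134.2)
print('ring chk',o,d)
```

```text
posttop plane [0.58707792 0.00156976 0.281     ] [0.58665022 0.00510755 0.281     ]
base [array([ 0.65739064, -0.00521427]), array([ 0.54444951, -0.05686525]), array([0.45181079, 0.14142409]), array([0.56464871, 0.1950904 ])] [np.float64(0.22073292229760422), np.float64(0.12419147434863245), np.float64(0.21886204054366099), np.float64(0.12494986133633633)]
[-0.42170849  0.90673147] [0.90625429 0.42273296] 25.007251402243398 origin [0.58620305 0.00060388]
knobtop [ 0.60170494 -0.09689363  0.14217177] pin [ 0.56221857 -0.0104461   0.11010114] r 0.09503867630146037 114.54935395981339
mug [ 0.39579708 -0.00119795  0.094     ] jar [0.38703486 0.20095916 0.167     ]
ring chk [0.16583176 0.59573659 0.7969046 ] [-0.68071433  0.9562932   1.        ]
```

```bash
cat > go.py <<'E'
# python3 go.py x y z yaw : remaining shift/turn in tool axes
import sys
from h import *
s=r.get_state();R=Ro.from_euler('xyz',s['tool_rot'],degrees=True)
t=np.array(list(map(float,sys.argv[1:4])));Rt=Ro.from_euler('xyz',[180,0,float(sys.argv[4])],degrees=True)
print('t',round(s['clock'],2),'pos',np.round(s['position'],4),'rot',np.round(s['tool_rot'],1),'F',np.round(s['force'],1),'gap',round(s['finger_gap'],3))
print('shift',np.round(R.inv().apply(t-s['position']),4),'turn',np.round((R.inv()*Rt).as_rotvec(),3),'j',np.round(s['joint_pos']))
E
python3 -m creep '[{"jaw":-1,"slide":[0,0,-0.05],"rotation":[0,0,0]},{"jaw":-1,"slide":[0.02,-0.01,-0.05],"rotation":[0,0,0]},{"jaw":-1,"slide":[0.045,-0.029,0],"rotation":[0,0,0]},{"jaw":-1,"slide":[0.045,-0.029,0],"rotation":[0,0,0]},{"jaw":-1,"slide":[0.045,-0.029,0],"rotation":[0,0,0]},{"jaw":-1,"slide":[0.045,-0.029,0],"rotation":[0,0,0]},{"jaw":-1,"slide":[0.045,-0.029,0],"rotation":[0,0,0]},{"jaw":-1,"slide":[0.045,-0.029,0],"rotation":[0,0,0]},{"jaw":-1,"slide":[0.045,-0.029,0],"rotation":[0,0,0]},{"jaw":-1,"slide":[0.045,-0.029,0],"rotation":[0,0,0]},{"jaw":-1,"slide":[0,0,0],"rotation":[0,0,-0.18]},{"jaw":-1,"slide":[0,0,0],"rotation":[0,0,-0.18]}]' 30
python3 go.py 0.6013 -0.0969 0.28 115
```

```text
clock: 1.7
position: [0.4852, -0.2425, 0.3066]
tool_rot: [-179.8, -0.1, 37.9]
force: [-0.2, 0.8, -0.6]
finger_gap: 1.0
t 1.7 pos [ 0.4852 -0.2425  0.3066] rot [-1.798e+02 -1.000e-01  3.790e+01] F [-0.2  0.8 -0.6] gap 1.0
shift [ 0.181  -0.0436  0.027 ] turn [-1.000e-03 -3.000e-03 -1.346e+00] j [ 34.  27. -20.  96.  10.  59. -41.]
```

```bash
python3 -m creep '[{"jaw":-1,"slide":[0.045,-0.011,0.01],"rotation":[0,0,0]},{"jaw":-1,"slide":[0.045,-0.011,0.01],"rotation":[0,0,0]},{"jaw":-1,"slide":[0.045,-0.011,0.01],"rotation":[0,0,0]},{"jaw":-1,"slide":[0.045,-0.011,0],"rotation":[0,0,0]},{"jaw":-1,"slide":[0,0,0],"rotation":[0,0,-0.18]},{"jaw":-1,"slide":[0,0,0],"rotation":[0,0,-0.18]},{"jaw":-1,"slide":[0,0,0],"rotation":[0,0,-0.18]},{"jaw":-1,"slide":[0,0,0],"rotation":[0,0,-0.18]},{"jaw":-1,"slide":[0,0,0],"rotation":[0,0,-0.18]},{"jaw":-1,"slide":[0,0,0],"rotation":[0,0,-0.18]},{"jaw":-1,"slide":[0,0,0],"rotation":[0,0,-0.18]},{"jaw":-1,"slide":[0,0,0],"rotation":[0,0,-0.1]}]' 30
python3 go.py 0.6013 -0.0969 0.20 115
python3 - <<'E'
from h import *
f=snap('wrist','w0.png'); print(proj(f,[0.6013,-0.0969,0.142]),proj(f,[0.5611,-0.0108,.11]))
print(f['E'].round(3).tolist())
E
```

```text
clock: 3.2
position: [0.6016, -0.0931, 0.2722]
tool_rot: [-179.7, -0.3, 118.2]
force: [0.1, 0.2, 0.3]
finger_gap: 0.999
t 3.2 pos [ 0.6016 -0.0931  0.2722] rot [-179.7   -0.3  118.2] F [0.1 0.2 0.3] gap 0.999
shift [-0.0036 -0.0017  0.0722] turn [-0.005 -0.005  0.055] j [ 27.  39. -41.  86.  27.  66.   9.]
[278.10028817 191.24849446] [283.61813415  88.35159392]
[[0.881, 0.452, 0.137, 0.566], [0.472, -0.841, -0.266, -0.025], [-0.004, 0.299, -0.954, 0.441], [0.0, 0.0, 0.0, 1.0]]
```

View pics/w0.png

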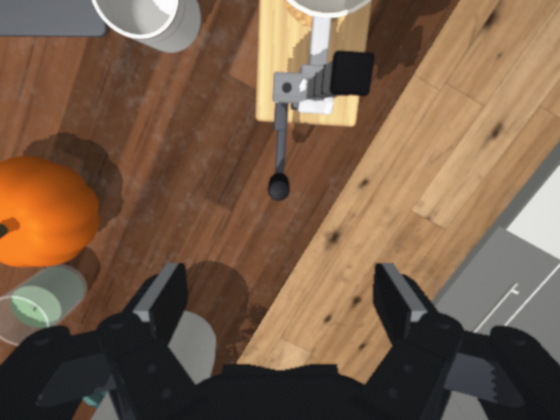

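```bash
python3 -m creep '[{"jaw":-1,"slide":[-0.004,-0.002,0.05],"rotation":[0,0,0.055]},{"jaw":-1,"slide":[0,0,0.022],"rotation":[0,0,0]},{"jaw":-1,"slide":[0,0,0],"rotation":[0,0,0]}]' 30
python3 go.py 0.6013 -0.0969 0.108 115
python3 - <<'E'
from h import *
f=snap('wrist','w1.png');a=snap('scene')
hs=cv2.cvtColor(f['pixels'],cv2.COLOR_RGB2GRAY)
m=(hs<45).astype('u1')*255 if 0 else (hs<45).astype(np.uint8)
n,l,st,c=cv2.connectedComponentsWithStats(m)
print(proj(f,[0.6013,-0.0969,0.142]),[(st[i].tolist(),c[i].round(1).tolist()) for i in range(1,n) if st[i][4]>150])
E
```

```text
clock: 3.62
position: [0.6016, -0.0981, 0.1986]
tool_rot: [-179.7, -0.3, 114.7]
force: [0.1, -0.3, 0.9]
finger_gap: 1.002
t 3.62 pos [ 0.6016 -0.0981  0.1986] rot [-179.7   -0.3  114.7] F [ 0.1 -0.3  0.9] gap 1.002
shift [0.0008 0.0006 0.0906] turn [-0.005 -0.004 -0.004] j [ 26.  43. -38.  92.  30.  56.   3.]
[280.24674112 211.20261415] [([361, 0, 86, 62, 4807], [401.5, 29.4]), ([267, 185, 27, 37, 482], [282.1, 198.2]), ([0, 264, 560, 156, 41007], [272.1, 370.7])]
```

View pics/w1.png

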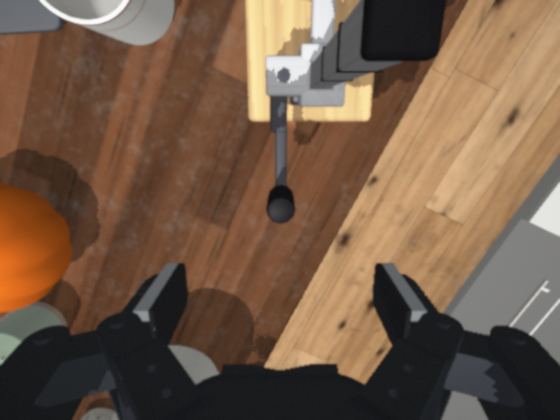

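Run:
```python
from h import *
f=snap('wrist');a=snap('scene');b=snap('top')
K=[(f,280,207),(a,304.4,121.9),(b,386.4,153.4)]
print(tri(K),tri(K[:2]),tri([K[0],K[2]]))
print('pin',tri([(f,284.5,74.5),(a,296.7,156.7),(b,345.7,175.3)]))
```

```text
[ 0.60119812 -0.09541455  0.14336361] [ 0.60064753 -0.09411897  0.144437  ] [ 0.60174478 -0.09587844  0.14137109]
pin [ 0.56300992 -0.00925807  0.11082187]
```

```bash
python3 -m creep '[{"jaw":-1,"slide":[0.002,0,0.04],"rotation":[0,0,0]},{"jaw":-1,"slide":[0,0,0.035],"rotation":[0,0,0]},{"jaw":-1,"slide":[0,0,0.014],"rotation":[0,0,0]},{"jaw":-1,"slide":[0,0,0],"rotation":[0,0,0]}]' 30
python3 go.py 0.601 -0.096 0.108 115; python3 -c "
from h import *
snap('wrist','w2.png')"
```

```text
clock: 4.38
position: [0.6074, -0.0957, 0.1152]
tool_rot: [179.5, 0.2, 114.7]
force: [0.4, -0.3, 0.3]
finger_gap: 1.0
t 4.38 pos [ 0.6074 -0.0957  0.1152] rot [179.5   0.2 114.7] F [ 0.4 -0.3  0.3] gap 1.0
shift [ 0.0024 -0.006   0.0071] turn [ 0.009  0.003 -0.006] j [ 23.  48. -34.  96.  35.  46.  -2.]
```

View pics/w2.png

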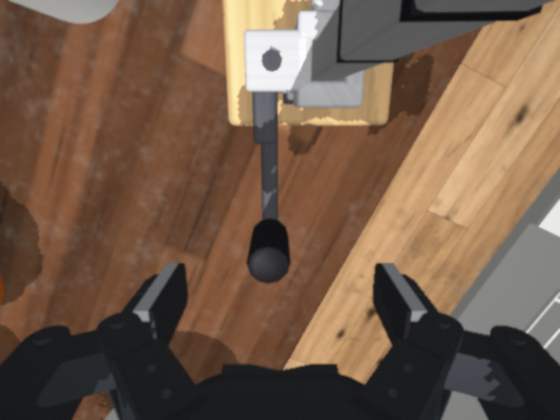

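```bash
python3 -m creep '[{"jaw":-1,"slide":[0.002,-0.006,0.007],"rotation":[0.009,0.003,0]},{"jaw":-1,"slide":[0,0,0],"rotation":[0,0,0]}]' 30
python3 go.py 0.601 -0.0955 0.108 115; python3 -c "
from h import *
f=snap('wrist');s=f['s'];print(proj(f,s['position']),proj(f,[.601,-.0955,.142]))"
```

```text
clock: 4.68
position: [0.6028, -0.0964, 0.1107]
tool_rot: [179.7, 0.1, 114.6]
force: [-0.2, -0.7, 0.1]
finger_gap: 0.999
t 4.67 pos [ 0.6028 -0.0964  0.1107] rot [1.797e+02 1.000e-01 1.146e+02] F [-0.2 -0.7  0.1] gap 0.999
shift [ 0.0015 -0.0013  0.0027] turn [ 0.004  0.002 -0.006] j [ 23.  48. -34.  97.  36.  46.  -3.]
[279.72739643 244.72353707] [277.45000344 269.63777416]
```

Close on the knob.

```bash
python3 -m creep '[{"jaw":0,"slide":[0.001,-0.002,0.002],"rotation":[0,0,0]},{"jaw":0.5,"slide":[0,0,0],"rotation":[0,0,0]},{"jaw":1,"slide":[0,0,0],"rotation":[0,0,0]},{"jaw":1,"slide":[0,0,0],"rotation":[0,0,0]},{"jaw":1,"slide":[0,0,0],"rotation":[0,0,0]},{"jaw":1,"slide":[0,0,0],"rotation":[0,0,0]}]' 40
python3 go.py 0.601 -0.0955 0.108 115; python3 -c "
from h import *
snap('wrist','w3.png')"
```

```text
clock: 5.48
position: [0.6013, -0.0963, 0.1099]
tool_rot: [179.6, 0.2, 114.6]
force: [-0.8, -0.3, -0.0]
finger_gap: 0.233
t 5.47 pos [ 0.6013 -0.0963  0.1099] rot [179.6   0.2 114.6] F [-0.8 -0.3 -0. ] gap 0.233
shift [0.0009 0.0001 0.0019] turn [ 0.006  0.003 -0.006] j [ 23.  48. -34.  97.  36.  45.  -3.]
```

View pics/w3.png

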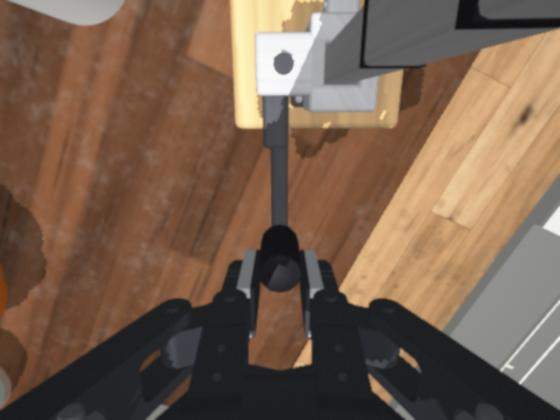

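```bash
python3 -c "
from h import *
f=snap('wrist','w3.png');p=f['s']['position']
for z in (0,.019,.032): print(z,proj(f,p+[0,0,z]))
for z in (.142,.145):print(plane(f,279,273,z),plane(f,279,265,z))"
```

```text
0 [279.72670682 244.72231372]
0.019 [280.00083783 260.38133067]
0.032 [280.22574364 273.23126641]
[ 0.60070611 -0.09639624  0.142     ] [ 0.59891756 -0.09249146  0.142     ]
[ 0.59996925 -0.09482587  0.145     ] [ 0.59822014 -0.0910072   0.145     ]
```

```bash
cat > lev.py <<'E'
from h import *
s=r.get_state();p=np.array(s['position'])-[.5615,-.0105,0]
print('t',round(s['clock'],2),'pos',np.round(s['position'],4),'rot',np.round(s['tool_rot'],1),'F',np.round(s['force'],1),'gap',round(s['finger_gap'],3))
a=np.degrees(np.arctan2(p[1],p[0]))
print('r',np.hypot(*p[:2]).round(4),'lever',np.radians(-65-a).round(3),'yaw err deg',((s['tool_rot'][2]-(a+180))+180)%360-180)
E
python3 lev.py
python3 -m creep '[{"jaw":1,"slide":[0.001,-0.014,0],"rotation":[0,0,0.15]},{"jaw":1,"slide":[0.001,-0.014,0],"rotation":[0,0,0.15]},{"jaw":1,"slide":[0.001,-0.014,0],"rotation":[0,0,0.15]},{"jaw":1,"slide":[0.001,-0.014,0],"rotation":[0,0,0.15]},{"jaw":1,"slide":[0,0,0],"rotation":[0,0,0]}]' 60
python3 lev.py
```

```text
t 5.58 pos [ 0.6013 -0.0963  0.1099] rot [179.6   0.2 114.6] F [-0.4 -0.6  0.8] gap 0.232
r 0.0946 lever 0.002 yaw err deg -0.26425020114425024
clock: 6.2
position: [0.5449, -0.1023, 0.1099]
tool_rot: [179.6, -0.1, 79.5]
force: [-3.0, 0.7, 1.1]
finger_gap: 0.225
t 6.2 pos [ 0.5449 -0.1023  0.1099] rot [ 1.796e+02 -1.000e-01  7.950e+01] F [-3.   0.7  1.1] gap 0.225
r 0.0933 lever 0.616 yaw err deg -0.17994191549655625
```

```bash
python3 -m creep '[{"jaw":1,"slide":[0.001,-0.014,0],"rotation":[0,0,0.15]},{"jaw":1,"slide":[0.001,-0.014,0],"rotation":[0,0,0.15]},{"jaw":1,"slide":[0.001,-0.014,0],"rotation":[0,0,0.15]},{"jaw":1,"slide":[0.001,-0.014,0],"rotation":[0,0,0.15]},{"jaw":1,"slide":[0.0005,-0.009,0],"rotation":[0,0,0.1]},{"jaw":1,"slide":[0,0,0],"rotation":[0,0,0]}]' 60
python3 lev.py
```

```text
clock: 6.95
position: [0.4891, -0.0682, 0.1065]
tool_rot: [-180.0, -0.2, 39.6]
force: [-2.0, 0.5, -3.1]
finger_gap: 0.218
t 6.95 pos [ 0.4891 -0.0682  0.1065] rot [-180.    -0.2   39.6] F [-2.   0.5 -3.1] gap 0.218
r 0.0926 lever 1.334 yaw err deg 1.0090172553594812
```

```bash
python3 -m creep '[{"jaw":1,"slide":[0,0,-0.012],"rotation":[0,0,0]},{"jaw":1,"slide":[0,0,-0.012],"rotation":[0,0,0]},{"jaw":1,"slide":[0,0,-0.012],"rotation":[0,0,0]},{"jaw":1,"slide":[0,0,-0.012],"rotation":[0,0,0]},{"jaw":1,"slide":[0,0,-0.012],"rotation":[0,0,0]},{"jaw":1,"slide":[0,0,-0.012],"rotation":[0,0,0]},{"jaw":1,"slide":[0,0,0],"rotation":[0,0,0]}]' 60
python3 lev.py
```

```text
clock: 7.82
position: [0.4896, -0.0688, 0.1838]
tool_rot: [-180.0, -0.3, 39.9]
force: [-1.4, 0.9, -3.8]
finger_gap: 0.219
t 7.83 pos [ 0.4896 -0.0688  0.1838] rot [-180.    -0.3   39.9] F [-1.4  0.9 -3.8] gap 0.219
r 0.0926 lever 1.326 yaw err deg 0.8515682830609421
```

Run:
```python
from h import *
a=snap('scene','s1.png')['pixels'][:,:,::-1];b=snap('wrist','w4.png')['pixels'][:,:,::-1]
c=np.hstack([cv2.resize(a[80:200,245:335],None,fx=5,fy=5,interpolation=2),cv2.resize(b,None,fx=.6,fy=.6)[:,:340] if 0 else np.vstack([cv2.resize(b,(340,255)),np.zeros((345,340,3),np.uint8)])])
cv2.imwrite('pics/c1.png',c);print(c.shape)
```

```text
(600, 790, 3)
```

View pics/c1.png

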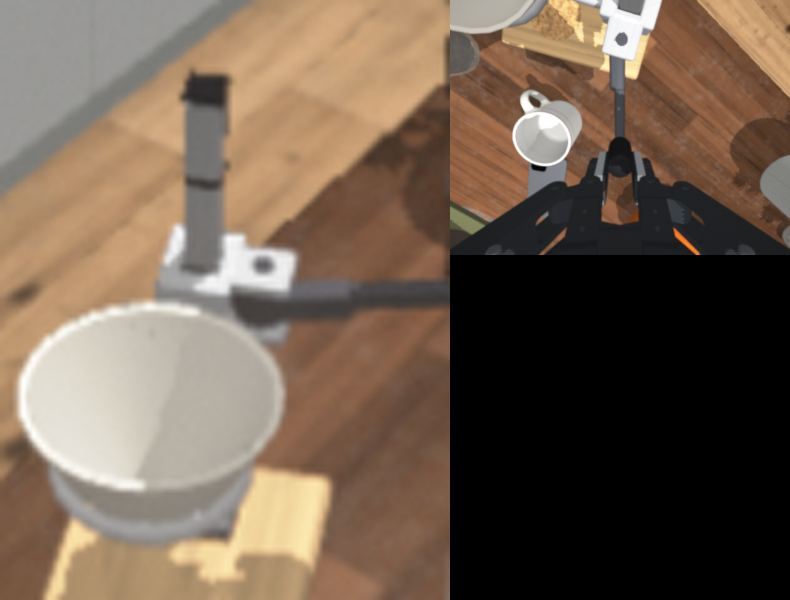

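Run:
```python
from h import *
a=cv2.imread('pics/s0.png',0);b=cv2.imread('pics/s1.png',0);print(list(range(112,121)),list(range(128,140)))
for u in(283,284,285,286,287): print(u,a[112:121,u],b[112:121,u],'\n   ',a[128:140,u],b[128:140,u])
f=snap('scene')
for p in ([.5865,.001,.184],[.5865,.001,.234]): print(proj(f,p),proj(f,np.array(p)+[-.003,.0073,0]))
d=proj(f,[.5865-.003,.001+.0073,.184])-proj(f,[.5865-.003,.001+.0073,.1837]);print(d/.3)
```

```text
[112, 113, 114, 115, 116, 117, 118, 119, 120] [128, 129, 130, 131, 132, 133, 134, 135, 136, 137, 138, 139]
283 [115 115 114  92  61  91 113 114 115] [113 114 113  93  63  93 111 114 115] 
    [111 113 113 114 107  78  72 107 113 113 112 113] [114 113 114 114 108  89 115 161 173 178 144 131]
284 [113 112 113  94  62  86 111 113 114] [115 115 114  94  63  88 112 115 115] 
    [114 114 112 114 109  87  69  98 113 113 115 114] [115 116 115 114 110  94 107 163 192 221 163 131]
285 [114 113 112  99  61  74 108 114 114] [114 113 112 100  60  74 109 115 115] 
    [113 112 113 114 110  92  69  95 111 114 113 114] [115 113 114 113 112  96 106 175 213 229 178 134]
286 [112 113 113 109  66  66 108 114 114] [113 114 114 108  68  65 108 114 114] 
    [113 114 114 112 112 101  70  94 112 113 113 113] [113 113 114 114 113 107 122 213 238 235 191 138]
287 [113 114 114 109  71  65 109 116 114] [114 116 115 110  71  67 108 115 116] 
    [114 113 113 114 111 100  67  87 114 115 115 115] [115 116 114 116 117 112 148 232 241 236 200 139]
[286.5993257 131.6381397] [285.78007206 133.81823041]
[286.94814937 114.1029656 ] [286.0974102  116.26817288]
[ 0.00611756 -0.33733071]
```

```bash
python3 -m creep '[{"jaw":1,"slide":[0,0,0],"rotation":[0,0,0]},{"jaw":1,"slide":[0,0,0],"rotation":[0,0,0]}]' 60
python3 lev.py
python3 -m creep '[{"jaw":1,"slide":[0.001,0.014,0],"rotation":[0,0,-0.15]}]' 60
python3 lev.py
```

```text
clock: 8.22
position: [0.4895, -0.0688, 0.1823]
tool_rot: [-179.9, -0.2, 39.9]
force: [-1.0, 0.4, -4.5]
finger_gap: 0.215
t 8.22 pos [ 0.4895 -0.0688  0.1823] rot [-179.9   -0.2   39.9] F [-1.   0.4 -4.5] gap 0.215
r 0.0926 lever 1.326 yaw err deg 0.8890542666564443
clock: 8.35
position: [0.4988, -0.0788, 0.182]
tool_rot: [-179.9, -0.2, 48.8]
force: [0.1, 0.6, -3.5]
finger_gap: 0.218
t 8.35 pos [ 0.4988 -0.0788  0.182 ] rot [-179.9   -0.2   48.8] F [ 0.1  0.6 -3.5] gap 0.218
r 0.0927 lever 1.179 yaw err deg 1.3233509544512003
```

```bash
python3 -m creep '[{"jaw":1,"slide":[0,0,-0.0025],"rotation":[0,0,0]},{"jaw":1,"slide":[0,0,-0.0015],"rotation":[0,0,0]}]' 60
python3 lev.py
```

```text
clock: 8.6
position: [0.4993, -0.0792, 0.1856]
tool_rot: [-179.9, -0.2, 48.5]
force: [0.4, 1.0, -6.8]
finger_gap: 0.215
t 8.6 pos [ 0.4993 -0.0792  0.1856] rot [-179.9   -0.2   48.5] F [ 0.4  1.  -6.8] gap 0.215
r 0.0926 lever 1.172 yaw err deg 0.6501177064371575
```

```bash
python3 -m creep '[{"jaw":1,"slide":[0.001,0.014,0],"rotation":[0,0,-0.15]},{"jaw":1,"slide":[0.001,0.014,0],"rotation":[0,0,-0.15]}]' 60
python3 lev.py
```

```text
clock: 8.85
position: [0.5217, -0.0944, 0.1858]
tool_rot: [-179.9, -0.1, 65.9]
force: [0.2, 0.3, -7.4]
finger_gap: 0.223
t 8.85 pos [ 0.5217 -0.0944  0.1858] rot [-1.799e+02 -1.000e-01  6.590e+01] F [ 0.2  0.3 -7.4] gap 0.223
r 0.0929 lever 0.879 yaw err deg 1.303959636239881
```

```bash
cat > prof.py <<'E'
from h import *
import sys
snap('scene',sys.argv[1]);a=cv2.imread('pics/s0.png',0);b=cv2.imread('pics/s1.png',0);c=cv2.imread('pics/'+sys.argv[1],0)
for u in(283,284,285,286,287): print(u,a[130:138,u],b[130:138,u],c[130:138,u])
E
python3 prof.py s2.png; python3 lev.py
```

```text
283 [113 114 107  78  72 107 113 113] [114 114 108  89 115 161 173 178] [114 113 111 115 161 171 186 166]
284 [112 114 109  87  69  98 113 113] [115 114 110  94 107 163 192 221] [116 114 112 120 163 193 223 167]
285 [113 114 110  92  69  95 111 114] [114 113 112  96 106 175 213 229] [114 115 112 114 155 209 227 167]
286 [114 112 112 101  70  94 112 113] [114 114 113 107 122 213 238 235] [114 114 115 126 181 235 232 179]
287 [113 114 111 100  67  87 114 115] [114 116 117 112 148 232 241 236] [115 115 120 137 198 238 235 196]
t 8.9 pos [ 0.5234 -0.0953  0.1858] rot [-180.    -0.2   66.1] F [ 0.8 -2.3 -4.3] gap 0.218
r 0.0929 lever 0.858 yaw err deg 0.32063393818441455
```

```bash
python3 -m creep '[{"jaw":1,"slide":[0.001,-0.014,0],"rotation":[0,0,0.15]},{"jaw":1,"slide":[0.001,-0.014,0],"rotation":[0,0,0.15]},{"jaw":1,"slide":[0,0,0],"rotation":[0,0,0]}]' 60
python3 lev.py
```

```text
clock: 9.28
position: [0.4984, -0.0783, 0.1858]
tool_rot: [-179.9, -0.2, 48.0]
force: [-0.1, 1.6, -3.8]
finger_gap: 0.22
t 9.28 pos [ 0.4984 -0.0783  0.1858] rot [-179.9   -0.2   48. ] F [-0.1  1.6 -3.8] gap 0.22
r 0.0927 lever 1.186 yaw err deg 0.9823507717244979
```

```bash
python3 -m creep '[{"jaw":1,"slide":[0,0,0.001],"rotation":[0,0,0]},{"jaw":1,"slide":[0,0,0],"rotation":[0,0,0]}]' 60
python3 prof.py s3.png;python3 lev.py
```

```text
clock: 9.52
position: [0.4985, -0.0785, 0.1849]
tool_rot: [-179.9, -0.2, 48.1]
force: [-1.2, 1.1, -5.8]
finger_gap: 0.214
283 [113 114 107  78  72 107 113 113] [114 114 108  89 115 161 173 178] [114 115 109 101 140 163 170 174]
284 [112 114 109  87  69  98 113 113] [115 114 110  94 107 163 192 221] [114 114 111 106 137 166 185 203]
285 [113 114 110  92  69  95 111 114] [114 113 112  96 106 175 213 229] [115 114 112 108 134 174 205 217]
286 [114 112 112 101  70  94 112 113] [114 114 113 107 122 213 238 235] [115 115 113 112 131 207 237 229]
287 [113 114 111 100  67  87 114 115] [114 116 117 112 148 232 241 236] [114 117 118 117 155 235 241 232]
t 9.57 pos [ 0.4985 -0.0784  0.1849] rot [-179.9   -0.2   48.1] F [-0.9  0.7 -4.6] gap 0.222
r 0.0927 lever 1.184 yaw err deg 0.9656204731846287
```

```bash
python3 -m creep '[{"jaw":1,"slide":[0,0,0.001],"rotation":[0,0,0]},{"jaw":1,"slide":[0.001,0.014,0],"rotation":[0,0,-0.15]},{"jaw":1,"slide":[0.001,0.014,0],"rotation":[0,0,-0.15]}]' 60
python3 prof.py s4.png;python3 lev.py
```

```text
clock: 9.95
position: [0.5221, -0.0946, 0.1836]
tool_rot: [-179.9, -0.2, 65.8]
force: [0.1, 2.1, -4.4]
finger_gap: 0.224
283 [113 114 107  78  72 107 113 113] [114 114 108  89 115 161 173 178] [114 114 108  88 112 159 172 177]
284 [112 114 109  87  69  98 113 113] [115 114 110  94 107 163 192 221] [115 113 110  93 104 163 192 220]
285 [113 114 110  92  69  95 111 114] [114 113 112  96 106 175 213 229] [114 115 110  98 105 174 212 227]
286 [114 112 112 101  70  94 112 113] [114 114 113 107 122 213 238 235] [115 114 113 104 113 199 237 233]
287 [113 114 111 100  67  87 114 115] [114 116 117 112 148 232 241 236] [114 115 116 109 126 211 239 230]
t 10.0 pos [ 0.5238 -0.0954  0.1835] rot [180.   -0.2  66. ] F [ 0.7 -1.5 -3.6] gap 0.218
r 0.0929 lever 0.854 yaw err deg -0.10053886166281245
```

```bash
python3 -m creep '[{"jaw":1,"slide":[0.001,0.014,0],"rotation":[0,0,-0.15]},{"jaw":1,"slide":[0.001,0.014,0],"rotation":[0,0,-0.15]},{"jaw":1,"slide":[0.001,0.014,0],"rotation":[0,0,-0.15]},{"jaw":1,"slide":[0.001,0.014,0],"rotation":[0,0,-0.15]}]' 60
python3 lev.py
```

```text
clock: 10.5
position: [0.5784, -0.1029, 0.1835]
tool_rot: [180.0, -0.2, 100.7]
force: [-0.7, 2.0, -3.8]
finger_gap: 0.216
t 10.5 pos [ 0.5784 -0.1029  0.1835] rot [180.   -0.2 100.7] F [-0.7  2.  -3.8] gap 0.216
r 0.0939 lever 0.256 yaw err deg 0.3837604512954158
```

```bash
python3 -m creep '[{"jaw":1,"slide":[0.001,0.013,0],"rotation":[0,0,-0.14]},{"jaw":1,"slide":[0.001,0.012,0],"rotation":[0,0,-0.12]},{"jaw":1,"slide":[0,0.004,0],"rotation":[0,0,0]},{"jaw":1,"slide":[0,0.002,0],"rotation":[0,0,0]}]' 60
python3 prof.py s5.png;python3 lev.py
python3 - <<'E'
from h import *
a=cv2.imread('pics/s5.png');snap('wrist','w5.png');b=cv2.imread('pics/w5.png');snap('top','t5.png');t=cv2.imread('pics/t5.png')
cv2.imwrite('pics/c5.png',np.hstack([cv2.resize(a[80:260,245:380],None,fx=3,fy=3,interpolation=2),np.vstack([cv2.resize(b,(360,270)),cv2.resize(t,(360,270))])]))
E
```

```text
clock: 11.0
position: [0.6009, -0.0963, 0.1828]
tool_rot: [-179.1, -0.3, 115.3]
force: [-4.9, 0.7, 3.9]
finger_gap: 0.22
283 [113 114 107  78  72 107 113 113] [114 114 108  89 115 161 173 178] [113 112 107  81  99 158 163 161]
284 [112 114 109  87  69  98 113 113] [115 114 110  94 107 163 192 221] [114 113 110  90 101 160 165 162]
285 [113 114 110  92  69  95 111 114] [114 113 112  96 106 175 213 229] [114 115 111  95  99 159 166 164]
286 [114 112 112 101  70  94 112 113] [114 114 113 107 122 213 238 235] [113 114 112 102  88 139 164 167]
287 [113 114 111 100  67  87 114 115] [114 116 117 112 148 232 241 236] [112 113 112 102  84 132 163 167]
t 11.05 pos [ 0.601  -0.0963  0.1828] rot [-179.1   -0.3  115.3] F [-7.  -1.4  3.6] gap 0.223
r 0.0944 lever 0.005 yaw err deg 0.59653554033315
```

View pics/c5.png

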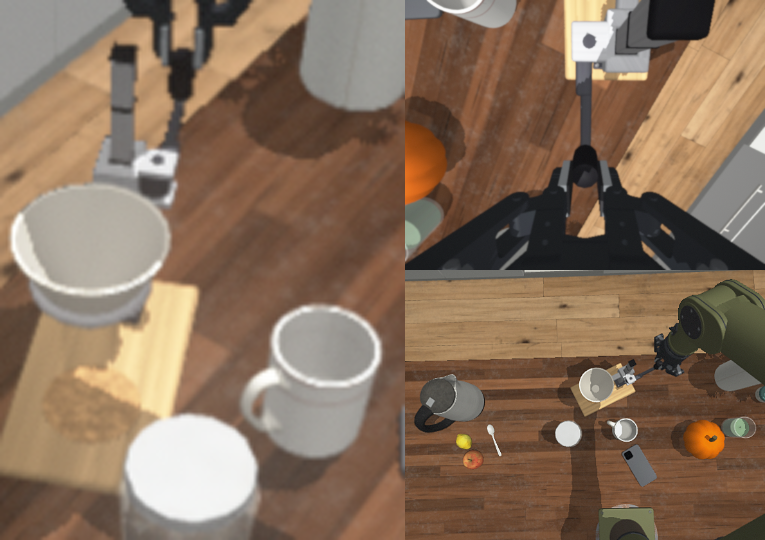

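```bash
python3 lev.py; python3 -c "
from cell import r
print(r.close_job())"
```

```text
t 11.15 pos [ 0.601  -0.0963  0.1828] rot [-179.1   -0.3  115.3] F [-6.6 -1.3  2.3] gap 0.223
r 0.0944 lever 0.005 yaw err deg 0.6185662296397538
the job is handed in; nothing more can be done
None
```

The job is handed in at 11.2 s, with the lever shut, the holder at the lower ring and the fingers still closed on the knob. The interface reports no verdict, so I can't confirm it passed.

**What I did:** I gripped the knob from above and swung the lever open to about 1.33 rad. I lifted the holder about 74 mm to the lower ring and swung the lever shut.

During the first closing the holder stood about 2 mm high, so at about 0.86 rad I reopened the lever to about 1.19 rad. I lowered the holder about 2 mm and then shut it fully.

**Last checks:**
- **Lever:** the lever angle worked out from the tool position is 0.005 rad; it read 0.002 rad before opening.
- **Height:** the pixel rows in the scene camera put the collar edge at the middle of the lower ring to about 1 mm, probably slightly low. The tool stood 72.9 mm above its grasp height, about 1 mm less than when the clamp began to bite. The tool also tilted about 1° at the end, so part of that millimetre may be tilt rather than holder movement.
- **Grip:** the fingers were stopped on the knob at an opening of 0.22, with 60 N commanded. I had no direct reading of the contact force.
- **Mug and jar:** they look unmoved in the final picture. I did not measure their positions again.

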